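# Seat a control module on the tester's sloped rest and hold the selector at its third click

## Task

Lower the loose control module, without dropping it, onto the tester's narrow sloped rest, centred and flat along it with its pin-header end downhill against the lip, and let go of it. Then turn the tester's spring-return selector knob clockwise from zero to the third click and no further towards the fourth. Finish while still gripping the knob and holding it at the third click, the module still seated and the other things on the bench left alone.

Things in the scene. Friction and masses are not known exactly. Their poses are not given: they have to be found in the camera images.
- module: loose control module to test: grey metal box on a thin green board, together 80 x 45 x 34 mm (own x, y, z), about 0.2 kg. Origin: centre of the underside; x runs lengthwise away from the pin-header end, z up. Two black knobs (15 mm across, 14 mm tall) stand on top. It starts flat, pin end roughly towards the robot. Grip it by the plain long sides, 45 mm apart
- module_pins (a point): foot of the module's pin-header end: 40 mm from its origin along its -x, on the underside. The header, a black strip with brass pins 10 mm tall, lies on the box's top along this end
- tester: fixed grey tester box, 160 x 300 x 40 mm (own x, y, z), deck 40 mm above the bench. Origin: centre of its underside. The sloped rest stands on the deck at y = -85 mm, the selector knob at y = +85 mm; its front with three jack sockets looks towards the robot (-x)
- rest: fixed sloped rest on the deck: bed 90 mm long (x), only 34 mm wide (y), 10 mm thick, on pillars, sides open. x runs up the slope (20 deg, away from the robot), z square to the bed. Origin on the bed, 90 mm above the bench; a seated module's origin coincides with it. Lip at the low end: 12 mm high, inner face at x = -40 mm. A module let go there does not slide: bring it to the lip
- selector_grip (a point): on the vertical axis of the selector, a black bar knob, at the height to grip: 75 mm above the bench. The bar is 44 mm long, 14 mm thick, its top 87 mm above the bench, on a skirt 48 mm wide whose top is 49 mm above the bench. A white line on top marks its pointer end. At zero the bar lies along the tester's x, pointer to -x
- selector (a joint): selector angle, rad: 0 at the zero stop (start), growing clockwise from above to 2.09. A click every 0.419 (24 deg, ticks on the deck): third at 1.257, fourth at 1.676. A spring pulls it back with 0.08 N m (0.10 at the third) plus 0.06 N m of ripple: hardest a quarter pitch past a click, easiest a quarter pitch before one. Released, it runs back to zero
- spray_can: loose bystander: upright contact-spray can, 48 mm diameter, 130 mm tall; origin at the centre of its underside; leave it alone
- screw_tray: loose bystander: open grey plastic screw tray 70 x 100 x 25 mm, origin at the centre of its underside; leave it alone
- loose_knob: loose bystander: a black knob cap pulled off, 28 mm diameter, 18 mm tall, lying on the bench, origin at the centre of its underside; leave it alone
Not all that is in view belongs to the job. Of the things that look like the module, take the one that is farthest from the robot's base at the start.

How it is judged:
On the way, in this order (a step that is already met when the one before it is completed fails the run):
1. the module is lowered in the fingers onto the rest (within 10 mm of the bed), selector still at zero (x of module in the frame of rest between -0.02 and 0.02 m and y of module in the frame of rest between -0.015 and 0.015 m and z of module in the frame of rest between -0.004 and 0.01 m and contact force between the fingers and module above 0.5 N and value of joint selector below 0.15 rad), for 0.05 s.
2. the module lies seated on the rest against the lip, let go and at rest, selector still at zero (x of module in the frame of rest between -0.006 and 0.006 m and y of module in the frame of rest between -0.008 and 0.008 m and angle between the x axis of module and the x axis of rest, either way round below 0.12 rad and x of module_pins in the frame of rest below 0 m and z of module in the frame of rest between -0.004 and 0.004 m and angle between the z axis of module and the z axis of rest, either way round below 0.08 rad and contact force between the fingers and module below 0.05 N and linear speed of module below 0.02 m/s and value of joint selector below 0.15 rad), for 0.3 s.
3. the fingers hold the selector at the third click (value of joint selector between 1.1266 and 1.3866 rad and contact force between the fingers and selector above 1.5 N), for 0.5 s.
At the end, for the whole second after the job is handed in: module on the rest within 6 mm along, 8 mm across, 4 mm in height of its seat, within 0.12 rad lengthwise and 0.08 rad flat, pin end downhill, still, not touched by the fingers; fingers grip the selector (over 1.5 N), still (under 0.1 rad/s) within 0.13 rad of the third click (all of step 3 and x of module in the frame of rest between -0.006 and 0.006 m and y of module in the frame of rest between -0.008 and 0.008 m and angle between the x axis of module and the x axis of rest, either way round below 0.12 rad and x of module_pins in the frame of rest below 0 m and z of module in the frame of rest between -0.004 and 0.004 m and angle between the z axis of module and the z axis of rest, either way round below 0.08 rad and contact force between the fingers and module below 0.05 N and linear speed of module below 0.02 m/s and velocity of joint selector between -0.1 and 0.1 rad/s); the arm keeps its last pose, push and grip.
It fails at once if the selector was turned past the third click, towards the fourth (value of joint selector above 1.466 rad).
It fails at once if a bystander was disturbed (moved over 25 mm) (distance of any of spray_can, screw_tray, loose_knob from where it was at the start of the episode above 0.025 m).
It also fails if it takes over 58 s, if anything falls off the work surface, if the arm or the gripper's body presses on something with over 40 N, if the wrist force passes 120 N, or if a joint passes its speed limit or range.

## Robot

A 6-joint arm with a two-finger parallel gripper is mounted at the origin on the work surface. World frame = base frame: x ahead of the robot, y to its left, z up, the work surface at z = 0. Lengths are in m, angles in rad, forces in N, time in s.
With the tool pointing down it reaches from about 0.3 to 0.85 m from the base axis. Payload 5.4 kg.
Tool frame: the origin (TCP) lies midway between the tips of the shut fingers; the grasp point (between the pads) lies hold_point_z behind it (hold_point_z is the distance from the TCP to the grasp point, in m); z points along the fingers, y is the line along which they close (so a half turn about z gives the same grasp; the last joint's range is limited). The gripper opens to 85 mm and grips with 20 to 120 N. Pads are 22 mm wide; open, the fingers measure 114 mm over their backs; the gripper's body (76 mm by 85 mm) begins 54 mm behind the grasp point. The pads swing forward as they close: fully open they stand 13 mm farther back than shut.
Start: joints at [-1.351, 0.158, 1.597, -0, 1.386, -0.21], TCP at [0.24, -0.523, 0.231] pointing down, gripper open.
Joint ranges: [-2.91, 2.91], [-0.94, 2.29], [0.18, 2.7], [-1.29, 4.43], [0.17, 2.64], [-3, 3]. Speed limits (rad/s): [2.57, 2.57, 3.14, 3.14, 3.14, 3.14].

## Interface

Orientations are given as a rotation vector (axis times angle).
In Python, from station import goto, move_straight, move_joints, gripper_to, dwell, solve_ik, state, read_camera, IKError, close_job, hold_point_z gives the robot as it stands. Calls block until the motion is done:
- goto(position, orientation): joint-space move of the TCP to a pose.
- move_straight(position, orientation=None, rate=0.15, contact_N=None): straight line of the TCP; orientation=None keeps the orientation; rate is the mean speed in m/s. With contact_N (N) it stops when the force on the tool has changed by that much, and returns True; else False.
- move_joints(angles): joint-space move.
- gripper_to(opening): opening from 0.0 (shut) to 1.0 (fully open); the grip force is fixed at half the most; returns when the fingers have stopped.
- dwell(seconds).
- solve_ik(position, orientation): joint angles nearest the present ones, or None.
- state(): the state.
- read_camera(name): name is "side" or "top"; returns a dict with "pixels" (384x512x3 uint8, blue, green, red), "intrinsics" (3x3 intrinsics, pixels), "R" (3x3) and "t" (3): a world point X has camera coordinates R X + t. Camera axes: x right, y down, z forward; pixel columns grow to the right and rows downward; lengths in m; the calibration is good to about 2 mm. A picture is of the moment at which its call begins. There is no depth.
A pose or a line that the arm cannot do raises IKError and nothing moves.
- close_job(): hands the job in; it is judged then, once.
The state is a dict: "time": time; "qpos": joint angles; "qvel": joint speeds; "tau": joint torques, N m; "eef_pos": TCP position; "eef_rot": TCP orientation; "ft_force": force on the tool from outside, world axes, zero at the start; "torque": the same for the moment, N m; "grip_width": opening from 0.0 (shut) to 1.0 (fully open); "gripper_force": force on a finger pad.
Only numpy, scipy, OpenCV 4.12 (cv2) and the standard library are available. Lean on these libraries where they do the work, as an engineer would, in place of code of your own. Each camera call takes 0.05 s, during which the arm holds its last target. There are 200 camera calls.

## Working session

There is one attempt and no reset: what is moved stays moved. The work goes in short steps, each a Python script; the robot and the scene stay as the last script left them, time stands still between calls to the robot, and variables do not carry over. Pictures are saved under pics/ and viewed, at most 10 in all, crops included, and the job is handed in when it is done.

```bash
ls; mkdir -p pics; python3 - <<'E'
from station import *
import cv2,numpy as np
for n in("top","side"):
    c=read_camera(n); cv2.imwrite(f"pics/{n}0.png",c["pixels"]); np.savez(f"pics/{n}0.npz",**c)
    print(n,c["intrinsics"].round(1).tolist(),c["R"].round(3).tolist(),c["t"].round(3).tolist())
print(hold_point_z); s=state(); print(s["eef_rot"],s["time"],s["grip_width"])
E
```

```text
pics
top [[401.2, 0.0, 253.4], [0.0, 401.2, 187.6], [0.0, 0.0, 1.0]] [[-0.017, -0.999, -0.034], [-0.998, 0.019, -0.064], [0.064, 0.033, -0.997]] [-0.008, 0.492, 1.176]
side [[449.8, 0.0, 253.0], [0.0, 449.8, 194.0], [0.0, 0.0, 1.0]] [[-0.981, -0.192, -0.005], [-0.132, 0.691, -0.711], [0.14, -0.697, -0.703]] [0.455, 0.155, 1.352]
0.0187
[-3.06760793e+00 -6.69631861e-01  6.35514910e-05] 0.1 0.9991077763144643
```

View pics/top0.png

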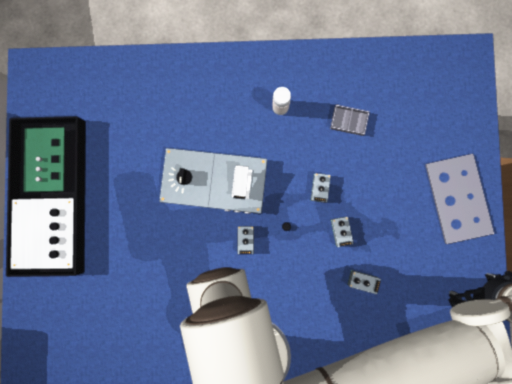

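View pics/side0.png

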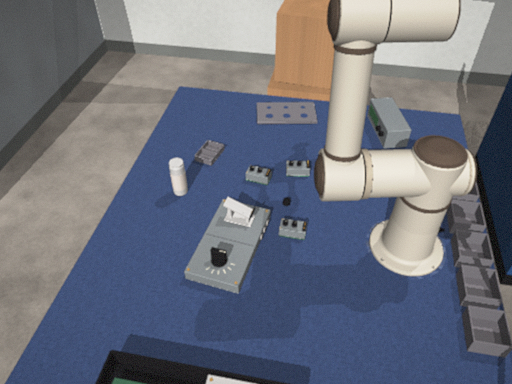

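The top view shows the tester at (213,181), its rest at (241,182) and its knob at (184,177). The can is at (281,100), the tray at (350,120) and the loose knob at (287,226).

Module lookalikes in the top view are at (321,187), (342,232), (246,240) and (365,282). The base is at about (251,355), so (321,187) is the farthest and is my choice. I'll check it in a close crop.

```bash
cat > h.py <<'E'
import numpy as np,cv2
def proj(c,X):
    p=c["intrinsics"]@(c["R"]@np.array(X,float)+c["t"]); return p[:2]/p[2]
def ray(c,uv,z):
    d=c["R"].T@np.linalg.solve(c["intrinsics"],[uv[0],uv[1],1.]); o=-c["R"].T@c["t"]
    return (o+d*(z-o[2])/d[2])
def tri(c1,u1,c2,u2):
    P=[c["intrinsics"]@np.c_[c["R"],c["t"]] for c in(c1,c2)]
    X=cv2.triangulatePoints(P[0],P[1],np.array(u1,float).reshape(2,1),np.array(u2,float).reshape(2,1)).ravel()
    return X[:3]/X[3]
E
python3 - <<'E'
import cv2,numpy as np
from h import *
c=dict(np.load("pics/top0.npz")); d=dict(np.load("pics/side0.npz"))
a=cv2.resize(c["pixels"][135:225,150:350],None,fx=4,fy=4,interpolation=cv2.INTER_CUBIC)
cv2.imwrite("pics/crop1.png",a)
p=ray(c,(321,187),.03); print(p)
for uv in[(321,187),(342,232),(246,240),(365,282)]: print(uv,np.linalg.norm(ray(c,uv,.03)[:2]))
print("module in side",proj(d,p))
b=cv2.resize(d["pixels"][150:300,170:320],None,fx=4,fy=4,interpolation=cv2.INTER_CUBIC)
cv2.imwrite("pics/crop2.png",b)
E
```

```text
[ 0.48816446 -0.21438141  0.03      ]
(321, 187) 0.5331640763136816
(342, 232) 0.4480103532006784
(246, 240) 0.33787689137036864
(365, 282) 0.3946604036246359
module in side [257.88351281 171.31004724]
```

View pics/crop1.png

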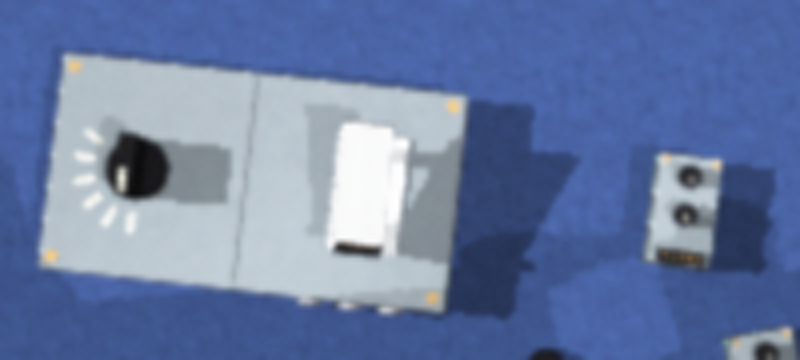

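View pics/crop2.png

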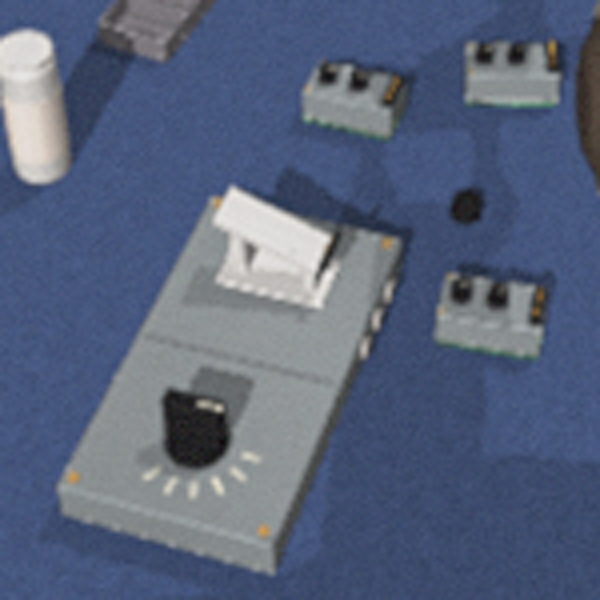

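The crop confirms the choice. The module's top face spans crop pixels (657,153)–(712,268), with the pins on the robot side (bottom). The tester's four orange deck screws and the white bed are both clear. The knob bar lies along the tester's x with its white line towards the robot.

```bash
python3 - <<'E'
from h import *
c=dict(np.load("pics/top0.npz")); d=dict(np.load("pics/side0.npz"))
px=lambda p:((p[0]+.5)/4-.5+150,(p[1]+.5)/4-.5+135)
# tester from screws: colour centroids near the seen positions
hsv=cv2.cvtColor(c["pixels"],cv2.COLOR_BGR2HSV)
m=((hsv[...,0]>8)&(hsv[...,0]<30)&(hsv[...,1]>70)&(hsv[...,2]>120)).astype(np.uint8)
S=[]
for p in[(75,67),(454,106),(432,298),(50,257)]:
    u=px(p); ys,xs=np.nonzero(m); w=(np.hypot(xs-u[0],ys-u[1])<4)
    wt=hsv[ys[w],xs[w],1].astype(float); q=(np.average(xs[w],weights=wt),np.average(ys[w],weights=wt)) if w.any() else u
    S.append(ray(c,q,.04)); print("screw",p,w.sum(),S[-1].round(4))
S=np.array(S); T=S.mean(0)
Y=(S[0]+S[3]-S[1]-S[2]); ty=np.arctan2(-Y[0],Y[1]); X=S[0]+S[1]-S[2]-S[3]; tx=np.arctan2(X[1],X[0])
C=np.array([ray(c,px(p),.04) for p in[(65,55),(465,97),(443,313),(40,268)]])
print("tester",T.round(4),"yaw",ty,tx,"corners mean",C.mean(0).round(4),"dims",np.linalg.norm(C[0]-C[1]),np.linalg.norm(C[0]-C[3]))
yaw=ty; R=np.array([[np.cos(yaw),-np.sin(yaw)],[np.sin(yaw),np.cos(yaw)]])
for n,y,z in(("rest",-.085,.09),("knob",.085,.087)):
    P=np.r_[T[:2]+R@[0,y],z]; print(n,P.round(4),"top crop",((proj(c,P)-[150,135]+.5)*4-.5).round(1),"side crop",((proj(d,P)-[170,150]+.5)*4-.5).round(1))
M=np.array([ray(c,px(p),.034) for p in[(657,153),(721,160),(712,268),(645,262)]])
v=M[0]+M[1]-M[2]-M[3]
print("module",M.mean(0).round(4),"yaw",np.arctan2(v[1],v[0]),"dims",np.linalg.norm(v)/2,np.linalg.norm(M[0]+M[3]-M[1]-M[2])/2)
# side view of rest bed corners: upper-left, upper-right etc at known local coordinates
for x,y in((.045,.017),(.045,-.017),(-.04,.017),(-.04,-.017)):
    a=np.deg2rad(20); P=np.r_[T[:2]+R@[x*np.cos(a),-.085+y],.09+x*np.sin(a)]
    print("bed",x,y,((proj(c,P)-[150,135]+.5)*4-.5).round(0),((proj(d,P)-[170,150]+.5)*4-.5).round(0))
E
```

```text
screw (75, 67) 3 [0.6017 0.2316 0.04  ]
screw (454, 106) 3 [ 0.5659 -0.0458  0.04  ]
screw (432, 298) 5 [ 0.4267 -0.0285  0.04  ]
screw (50, 257) 4 [0.4628 0.2494 0.04  ]
tester [0.5143 0.1017 0.04  ] yaw -0.12867780136073323 -0.12574170388233735 corners mean [0.5133 0.1013 0.04  ] dims 0.2965200815915809 0.1578409225170482
rest [0.5034 0.0174 0.09  ] top crop [362.5 188.6] side crop [276.  227.3]
knob [0.5252 0.1859 0.087 ] top crop [123.2 162.8] side crop [192.4 400.4]
module [ 0.4871 -0.2125  0.034 ] yaw -0.12350300340318891 dims 0.07945621777696187 0.047559192099573246
bed 0.045 0.017 [344. 123.] [214. 216.]
bed 0.045 -0.017 [392. 129.] [230. 185.]
bed -0.04 0.017 [334. 240.] [316. 267.]
bed -0.04 -0.017 [382. 246.] [331. 236.]
```

```bash
cat >> h.py <<'E'
from scipy.spatial.transform import Rotation as Ro
from station import *
YT=-.128; REST=np.array([.5031,.0173,.09]); KN=np.array([.5249,.1858,.075])
def tool(yaw,tilt=0):
    # tool x = -x of object, y = object's y, z = into object; object x pitched up by tilt
    F=Ro.from_euler("z",yaw)*Ro.from_euler("y",-tilt)
    return F, (F*Ro.from_euler("y",np.pi)).as_rotvec()
def tcp(F,origin,off,hgt):  # object origin offset 'off' in object frame, gripped at height hgt
    return np.asarray(origin)+F.apply(np.asarray(off)+[0,0,hgt-hold_point_z])
E
python3 - <<'E'
from h import *
F,o=tool(-.1235); M=[.4871,-.2122,0]; H=.021
for z in(.2,.06,0): print(np.round(solve_ik(tcp(F,M,[0,0,z],H),o),2))
goto(tcp(F,M,[0,0,.15],H),o); gripper_to(.85)
print(move_straight(tcp(F,M,[0,0,0],H),contact_N=6)); s=state(); print(s["eef_pos"],s["ft_force"])
gripper_to(0); s=state(); print(s["grip_width"],s["gripper_force"],s["ft_force"])
move_straight(tcp(F,M,[0,0,.16],H)); s=state(); print(s["grip_width"],s["gripper_force"],s["ft_force"],s["time"])
c=read_camera("side"); p=proj(c,tcp(F,M,[0,0,.17],H)); print(p); u,v=p.astype(int)
t=read_camera("top"); q=proj(t,tcp(F,M,[0,0,.17],H)); print(q); a,b=q.astype(int)
f=lambda i,u,v:cv2.resize(i["pixels"][v-50:v+50,u-50:u+50],None,fx=4,fy=4,interpolation=cv2.INTER_CUBIC)
cv2.imwrite("pics/grasp.png",np.hstack([f(c,u,v),f(t,a,b)]))
E
```

```text
[-0.64  0.07  1.75  0.    1.32 -2.09]
[-0.64  0.25  1.86  0.    1.04 -2.09]
[-0.64  0.35  1.87  0.    0.92 -2.09]
False
[ 0.48789358 -0.21276556  0.00328762] [-0.4595396  -0.71591073  0.10004351]
0.5183596015678734 62.35643148422241 [0.07362348 0.17860707 5.04378742]
0.5160332515483026 61.64137601852417 [ 0.31603812 -0.38579707 -1.41945608] 4.7667
[258.18531118 138.78205625]
[327.58368029 183.82381434]
```

View pics/grasp.png

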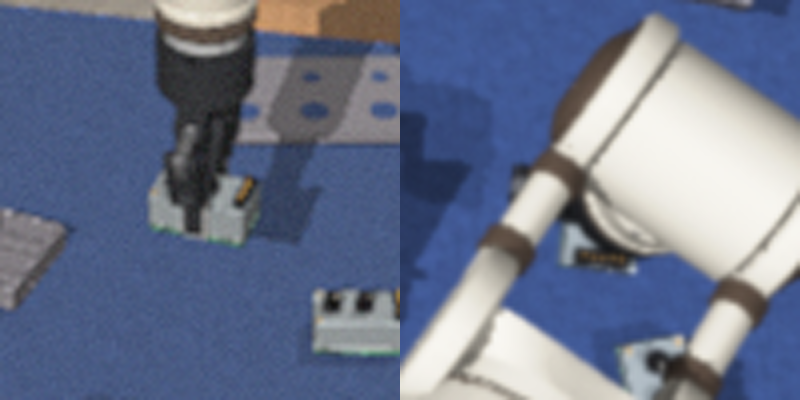

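The left half (side view) shows the module held level in the fingers at crop (205,205), gripped about mid-length with the pins towards the robot. Next I'll place it.

```bash
python3 - <<'E'
from h import *
F,o=tool(YT,np.deg2rad(20)); H=.0215
for off in([.008,0,.1],[.008,0,.002],[-.006,0,.002]): print(np.round(solve_ik(tcp(F,REST,off,H),o),2))
goto(tcp(F,REST,[.008,0,.1],H),o)
print(move_straight(tcp(F,REST,[.008,0,.012],H),contact_N=6))
loc=lambda: F.inv().apply(np.array(state()["eef_pos"])-tcp(F,REST,[0,0,0],H)).round(4)
ff=lambda: F.inv().apply(state()["ft_force"]).round(2)
print(loc(),ff())
print(move_straight(tcp(F,REST,[.008,0,-.004],H),rate=.02,contact_N=4),loc(),ff())
z=loc()[2]+.001; x=loc()[0]
move_straight(tcp(F,REST,[x,0,z],H),rate=.02)
print(move_straight(tcp(F,REST,[-.012,0,z],H),rate=.02,contact_N=5),loc(),ff())
x=loc()[0]
print(move_straight(tcp(F,REST,[x,0,z-.005],H),rate=.015,contact_N=4),loc(),ff(),state()["time"])
c=read_camera("side"); u,v=proj(c,REST).astype(int)
cv2.imwrite("pics/place.png",cv2.resize(c["pixels"][v-50:v+50,u-60:u+60],None,fx=5,fy=5,interpolation=cv2.INTER_CUBIC))
E
```

```text
[-0.24 -0.36  2.19  0.04  0.96 -1.7 ]
[-0.23 -0.1   2.19  0.05  0.71 -1.7 ]
[-0.23 -0.13  2.23  0.05  0.7  -1.71]
False
[ 0.0088 -0.0006  0.0122] [ 0.41  0.22 -0.12]
True [0.008 0.    0.   ] [-0.89  0.27  5.69]
True [ 0.0015 -0.      0.0012] [ 2.22  0.62 -1.38]
True [ 0.0014 -0.      0.    ] [-1.11  0.41  5.  ] 8.1583
```

View pics/place.png

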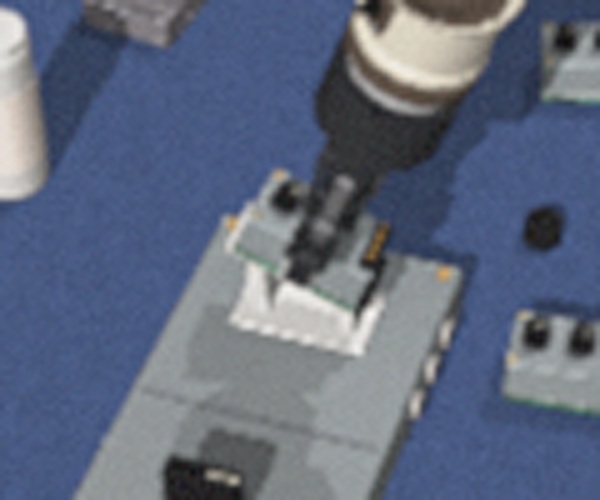

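The picture shows the module at about (305,240), lying along the bed with its pin end at the black lip (370,285). Both contacts came where expected, so I'll release, back off along the bed normal and check.

```bash
python3 - <<'E'
from h import *
F,o=tool(YT,np.deg2rad(20)); H=.0215
p=np.array(state()["eef_pos"])
gripper_to(.75); print(state()["gripper_force"])
gripper_to(1.0)
move_straight(p+F.apply([0,0,.12]))
Fk,ok=tool(YT)
goto(tcp(Fk,KN,[0,0,.12],0),ok); print(state()["qpos"],state()["time"])
c=read_camera("side"); t=read_camera("top"); np.savez("pics/s2.npz",**c); np.savez("pics/t2.npz",**t)
def f(i):
    u,v=proj(i,REST).astype(int); return cv2.resize(i["pixels"][v-35:v+35,u-40:u+40],None,fx=5,fy=5,interpolation=cv2.INTER_CUBIC)
cv2.imwrite("pics/seat.png",np.hstack([f(c),f(t)]))
R,_=tool(YT,np.deg2rad(20))
for x,y,z in((.04,.0225,.034),(.04,-.0225,.034),(-.04,-.0225,.034),(-.04,.0225,.034),(.04,.0225,0),(-.04,.0225,0)):
    P=REST+R.apply([x,y,z]); print((x,y,z),*[((proj(i,P)-proj(i,REST).astype(int)+[40,35]+.5)*5-.5+[400*k,0]).round(0) for k,i in enumerate((c,t))])
E
```

```text
0.0
[ 1.23047146e-01  1.60696453e-01  1.70873308e+00 -5.24061763e-04
  1.27423778e+00 -1.32028501e+00] 10.5833
(0.04, 0.0225, 0.034) [148. 141.] [562. 122.]
(0.04, -0.0225, 0.034) [175.  90.] [645. 131.]
(-0.04, -0.0225, 0.034) [295. 151.] [632. 272.]
(-0.04, 0.0225, 0.034) [271. 203.] [550. 263.]
(0.04, 0.0225, 0) [132. 175.] [569. 108.]
(-0.04, 0.0225, 0) [253. 236.] [558. 245.]
```

View pics/seat.png

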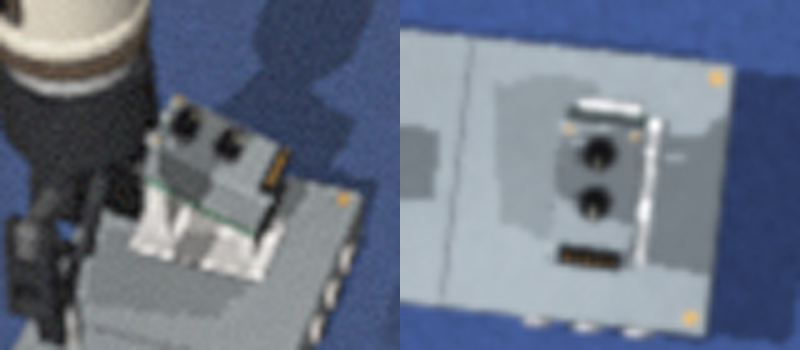

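The module is seated: its corners match the predicted seat to within about 1–2 px in both views. The low pin end in the side half is at (253,236), as predicted. Now the knob.

```bash
python3 - <<'E'
from h import *
F,o=tool(YT); P=tcp(F,KN,[0,0,0],0)
gripper_to(.75)
print(solve_ik(P,tool(YT-1.257)[1]))
print(move_straight(P,contact_N=6),state()["eef_pos"]); gripper_to(0)
def show(a):
    s=state(); R=Ro.from_rotvec(s["eef_rot"])*Ro.from_euler("y",np.pi); print(round(a,3),"yaw turned",round(YT-R.as_euler("ZYX")[0],3),"w",round(s["grip_width"],3),"F",round(s["gripper_force"],1),np.round(s["ft_force"],1),"Tz",np.round(s["torque"],2),round(s["time"],2))
show(0)
for a in np.linspace(0,1.257,13)[1:]:
    goto(P,tool(YT-a)[1])
    if round(a/.10475)%3==0: show(a)
dwell(.5); show(a)
t=read_camera("top"); c=read_camera("side")
def f(i):
    u,v=proj(i,KN).astype(int); return cv2.resize(i["pixels"][v-40:v+40,u-40:u+40],None,fx=5,fy=5,interpolation=cv2.INTER_CUBIC)
cv2.imwrite("pics/knob.png",np.hstack([f(c),f(t)]))
E
```

```text
[ 1.23177031e-01  3.15328228e-01  1.78409613e+00 -4.44089210e-16
  1.04216829e+00 -6.26192963e-02]
False [0.52581704 0.18594353 0.05734411]
0 yaw turned -0.0 w 0.152 F 59.4 [-2.1 -4.1  5.6] Tz [-0.61  0.33 -0.08] 12.49
0.314 yaw turned 0.312 w 0.154 F 59.3 [-1.3 -1.8  5.6] Tz [-0.33  0.28  0.01] 13.24
0.628 yaw turned 0.622 w 0.156 F 59.3 [-0.1 -0.6  5.5] Tz [-0.03  0.    0.11] 13.99
0.943 yaw turned 0.935 w 0.151 F 59.2 [2.5 2.5 5.8] Tz [ 0.45 -0.59  0.22] 14.74
1.257 yaw turned 1.251 w 0.15 F 59.1 [5.1 4.6 3.6] Tz [ 0.59 -0.93  0.12] 15.49
1.257 yaw turned 1.251 w 0.154 F 59.1 [5.7 4.3 3.5] Tz [ 0.57 -0.95  0.11] 15.99
```

View pics/knob.png

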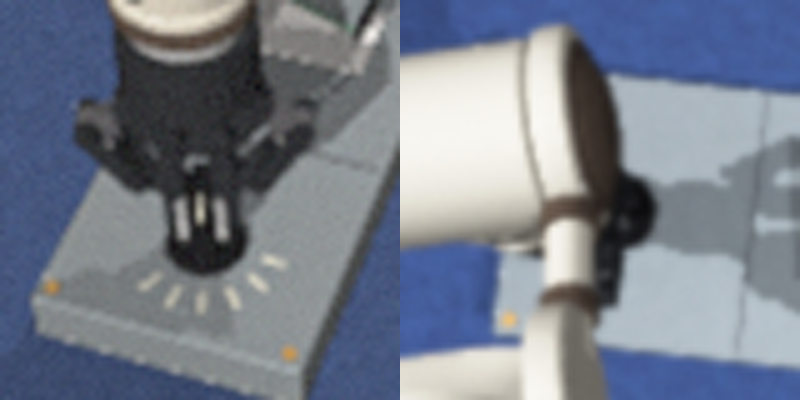

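In the side half the bar is between the pads, and its white line (200,205) points at the fourth tick from the zero side, (203,300), which is the third click. The measured 0.11 N m matches the spring there. Handing in.

```bash
python3 -c "
from station import *
print(close_job())"
```

```text
the job is handed in; nothing more can be done
None
```

The job is handed in at about 16 s of the 58 s allowed: the module was seated against the lip and released, and the knob is gripped and held at the third click (wrist turned 1.251 rad); no verdict was returned.

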